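# Make up two lamp kits with spacer stacks to gauge height

### The job

Make up two lamp kits from the stock on the bench. The blue tray gets the black lamp holder and the white tray the brass lamp holder, each standing upright on its tray's larger disc; on the smaller disc of each tray put spacer discs, flat and squarely stacked, so that they come level with the top of that tray's gauge post. Work out first which of the four spacers go where, since both heights must come out exactly; leave the white lamp holder and the spacer not needed where they are.

Things in the scene. Friction and masses are not known exactly. Their poses are not given: they have to be found in the camera images.
- tray_blue: Blue kit tray, fixed, 92 (x) by 220 mm (y), floor 12 mm and edge lip 16 mm above the bench. Origin under its centre, on the bench; z up. Printed flat on its floor: smaller disc (52 mm, for spacers) at x 0, y +20 mm; larger disc (60 mm, for the holder) at x 0, y -70 mm. Steel gauge post, 12 mm, red band near the top, at x 0, y +82 mm; its top is 35 mm above the tray's floor.
- tray_white: White kit tray, fixed, 92 (x) by 220 mm (y), floor 12 mm and edge lip 16 mm above the bench. Origin under its centre, on the bench; z up. Printed flat on its floor: smaller disc (52 mm, for spacers) at x 0, y +20 mm; larger disc (60 mm, for the holder) at x 0, y -70 mm. Steel gauge post, 12 mm, red band near the top, at x 0, y +82 mm; its top is 25 mm above the tray's floor.
- spacer_10_mid (a point): Black round spacer disc, 40 mm diameter, 10 mm thick, lying flat, with a 10 mm hole; loose. The point is at its centre, half-way up (5 mm above its underside); z along its axis, up.
- spacer_15_mid (a point): Yellow round spacer disc, 40 mm diameter, 15 mm thick, lying flat, with a 10 mm hole; loose. The point is at its centre, half-way up (7.5 mm above its underside); z along its axis, up.
- spacer_20_mid (a point): Pale silvery grey (bare aluminium) round spacer disc, 40 mm diameter, 20 mm thick, lying flat, with a 10 mm hole; loose. The point is at its centre, half-way up (10 mm above its underside); z along its axis, up.
- spacer_25_mid (a point): Red round spacer disc, 40 mm diameter, 25 mm thick, lying flat, with a 10 mm hole; loose. The point is at its centre, half-way up (12.5 mm above its underside); z along its axis, up.
- holder_black_mid (a point): Black lamp holder, a stepped hollow-looking round sleeve (solid to the touch) standing upright, 37 mm diameter at its widest, 56 mm tall; loose. The point is on its axis, half-way up (28 mm above its base); z up.
- holder_brass_mid (a point): Brass-coloured lamp holder, a stepped hollow-looking round sleeve (solid to the touch) standing upright, 34 mm diameter at its widest, 50 mm tall; loose. The point is on its axis, half-way up (25 mm above its base); z up.
- holder_white_mid (a point): White lamp holder, a stepped hollow-looking round sleeve (solid to the touch) standing upright, 41 mm diameter at its widest, 62 mm tall; loose. The point is on its axis, half-way up (31 mm above its base); z up.
Not all that is in view belongs to the job. What is shaped like the part that bears spacer_25_mid but green or purple is not meant.

How it is judged:
By the outcome, as a careful person would: the job done as asked, in the order asked, and still so for the second after the job is handed in, with the robot touching nothing.
It also fails if it takes over 112 s, if anything falls off the work surface, if the arm or the gripper's body presses on something with over 40 N, if the wrist force passes 120 N, or if a joint passes its speed limit or range.

### The arm

A 6-joint arm with a two-finger parallel gripper is mounted at the origin on the work surface; the furniture and walls round the work are solid. World frame = base frame: x ahead of the robot, y to its left, z up, the work surface at z = 0. Lengths are in m, angles in rad, forces in N, time in s.
With the tool pointing down it reaches from about 0.375 to 0.975 m from the base axis. Payload 3.8 kg.
Tool frame: the origin (TCP) lies on the mounting face of the last link; the fingertips stand 173 mm ahead of it and the grasp point (between the pads) lies 155 mm ahead of it; z points along the fingers, y is the line along which they close (so a half turn about z gives the same grasp; the last joint's range is limited). The gripper opens to 85 mm and grips with 20 to 120 N. Pads are 22 mm wide; open, the fingers measure 114 mm over their backs; the gripper's body (76 mm by 85 mm) begins 54 mm behind the grasp point. The pads swing forward as they close: fully open they stand 13 mm farther back than shut.
Start: joints at [-1.367, 0.264, 1.604, -0, 1.274, -0.037], TCP at [0.161, -0.656, 0.405] pointing down, gripper open.
Joint ranges: [-2.63, 2.63], [-0.94, 2.18], [0.31, 2.57], [-1.31, 4.45], [0, 2.66], [-2.55, 2.55]. Speed limits (rad/s): [2.57, 2.57, 3.14, 3.14, 3.14, 3.14].

### API

Orientations are given as a 3x3 rotation matrix whose columns are the frame's x, y, z axes.
In Python, from cell import get_state, cams, order gives the robot as it stands.
- The arm moves only by the tool step_arm, never from a script. Its argument "series" is a list of rows, each a list of 4 numbers: the shift along the world's x, y, z in cm, then the turn about the world's z in degrees. In form: [[tx, ty, tz, turn], ...]. A call has 1 to 8 rows; each row shifts and turns the commanded pose from where the row before left it; what a row does not reach is not made up. A row lasts 1/8 s, in which the tool goes at most 62.5 mm and 10.7 degrees, less where a joint would pass 70% of its speed; a pose out of reach is approached as far as the arm can. A call with a gripper value outside its range is refused whole. "claw" is the gripper command: -1 is fully open, 1 is shut, values between are in proportion, set as the call begins (left out, the last holds). The fingers move at their own pace and stop on an object; the grip force is fixed at half the most. Time passes only in rows, so rows that do not move let the fingers close. It gives the time, the measured TCP pose, the force, the opening and the grip force at its end, in the units of the state.
- get_state(): the state, without advancing time (a new reading comes with each control period).
- cams.get_image(name): name is "scene" or "top" or "wrist"; returns a dict with "frame" (400x640x3 uint8, red, green, blue), "fov_y" (degrees; the focal length in pixels is half the picture's height over the tangent of half this angle, whatever the lens; pixels are square), "cx", "cy" (the principal point, pixels), "pose" (4x4, takes a point from camera to world coordinates). Camera axes: x right, y down, z forward; pixel columns grow to the right and rows downward; lengths in m; the calibration is good to about 2 mm. A picture is of the moment at which its call begins. There is no depth.
- order.finish_job(): hands the job in; it is judged then, once.
The state is a dict: "time": time; "qpos": joint angles; "qvel": joint speeds; "joint_efforts": joint torques, N m; "ee_pos": TCP position; "ee_rot": TCP orientation; "ft_force": force on the tool from outside, world axes, zero at the start; "moment": the same for the moment, N m; "gripper_width": finger opening in m; "grasp_force": force on a finger pad.
Only numpy, scipy, OpenCV 4.12 (cv2) and the standard library are available. Lean on these libraries where they do the work, as an engineer would, in place of code of your own. Each camera call takes 0.05 s, during which the arm holds its last target. There are 200 camera calls.

## Working session

There is one attempt and no reset: what is moved stays moved. The work goes in short steps, Python scripts to look and compute and a tool call to move; the robot and the scene stay as the last step left them, time stands still between calls to the robot, and variables do not carry over. Pictures are saved under pics/ and viewed, at most 16 in all, crops included, and the job is handed in when it is done.

Besides the shell and the picture viewer there is one more tool, called after "Request:" as name(argument=value, ...), one argument or row to a line, values as JSON. step_arm: Moves the arm, as the interface text tells. Its arguments: {"type":"object","properties":{"series":{"type":"array","items":{"type":"array","items":{"type":"number"}}},"claw":{"type":"number"}},"required":["series"]}

```bash
mkdir -p pics; ls
python3 - <<'E'
from cell import get_state,cams
import cv2,numpy as np
np.set_printoptions(precision=4,suppress=True)
s=get_state();print(s['time'],s['ee_pos'],s['ee_rot'],s['gripper_width'])
for n in("scene","top"):
    d=cams.get_image(n);cv2.imwrite(f'pics/{n}0.png',d['frame'][:,:,::-1]);print(n,d['fov_y'],d['cx'],d['cy'],d['pose'])
E
```

```text
pics
0.0 [ 0.1609 -0.6552  0.4033] [[ 0.9711  0.2385 -0.0005]
 [ 0.2385 -0.9711  0.0022]
 [ 0.0001 -0.0023 -1.    ]] 0.08553348997369187
scene 51.0756517669592 324.6241688213949 203.5721308054925 [[ 0.8754 -0.2821  0.3926 -0.0778]
 [-0.4834 -0.522   0.7027 -0.9013]
 [ 0.0067 -0.8049 -0.5933  0.8341]
 [ 0.      0.      0.      1.    ]]
top 57.96157860853108 313.7525002314751 203.4517171416833 [[ 0.0267 -0.9928  0.1171  0.2877]
 [-0.9995 -0.0287 -0.015  -0.0179]
 [ 0.0182 -0.1166 -0.993   1.2087]
 [ 0.      0.      0.      1.    ]]
```

View pics/top0.png

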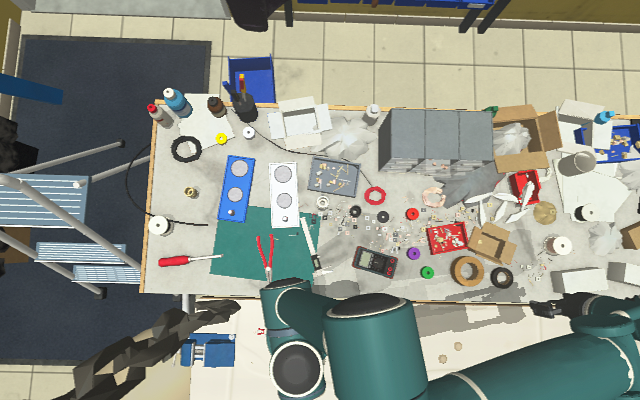

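View pics/scene0.png

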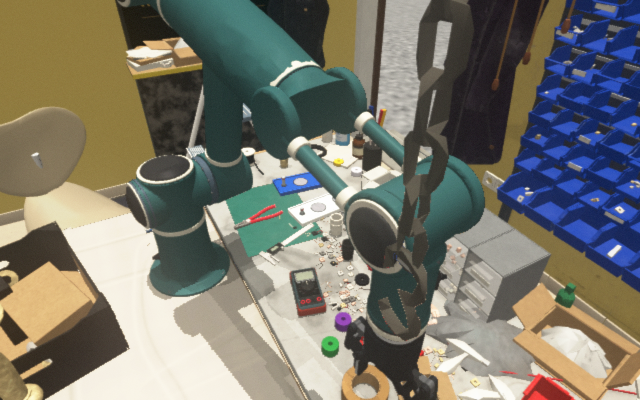

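The top view shows the bench. The blue tray is at about (236,190) and the white tray at about (285,195), with the posts at the robot end (lower). Small parts are spread over x 185–430. I'll enlarge that area.

Run:
```python
import cv2
im=cv2.imread('pics/top0.png')
cv2.imwrite('pics/top0c.png',cv2.resize(im[115:290,170:440],(795,515),interpolation=cv2.INTER_CUBIC))
```

```text
(no output)
```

View pics/top0c.png

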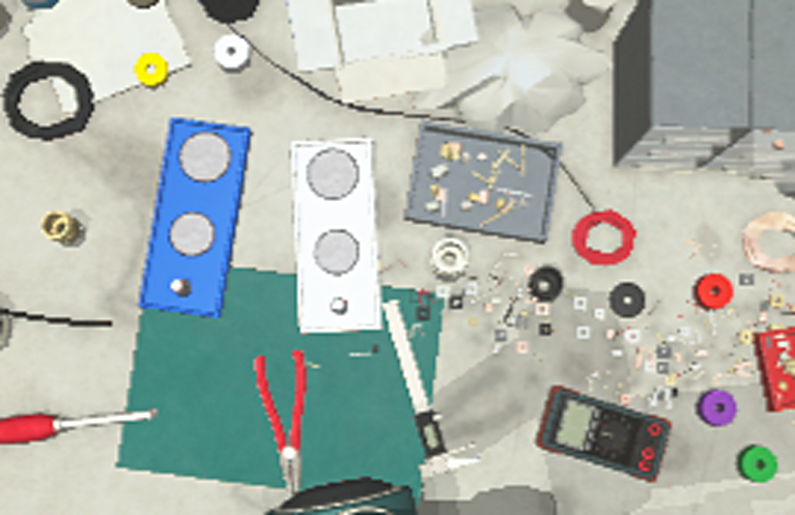

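Besides the trays (blue discs at crop (204,156) and (191,234), white discs at (333,174) and (337,251)), the crop shows these parts:

| Part | Crop pixel |
|---|---|
| Yellow spacer | (151,69) |
| Aluminium spacer | (231,52) |
| Brass holder | (60,227) |
| White holder | (449,258) |
| Black holder | (545,285) |
| Black 10 mm spacer | (627,300) |
| Red spacer | (714,292) |

For the heights, blue 35 = 20+15 and white 25 = the red 25. The black 10 mm spacer stays where it is.

```bash
cat > h.py <<'E'
from cell import get_state,cams,order
import cv2,numpy as np
np.set_printoptions(precision=4,suppress=True)
def ray(d,u,v,z):
    f=d['frame'].shape[0]/2/np.tan(np.radians(d['fov_y'])/2)
    P=np.array(d['pose']);r=P[:3,:3]@np.array([(u-d['cx'])/f,(v-d['cy'])/f,1])
    return P[:3,3]+r*(z-P[2,3])/r[2]
def proj(d,p):
    f=d['frame'].shape[0]/2/np.tan(np.radians(d['fov_y'])/2)
    P=np.array(d['pose']);c=P[:3,:3].T@(np.array(p)-P[:3,3])
    return np.array([f*c[0]/c[2]+d['cx'],f*c[1]/c[2]+d['cy']])
def shot(n,name):
    d=cams.get_image(n);cv2.imwrite(f'pics/{name}.png',d['frame'][:,:,::-1]);return d
E
python3 - <<'E'
from h import *
d=cams.get_image('top');w=shot('wrist','w0')
T={'yellow':(151,69,.015),'alu':(231,51,.02),'brass':(60,222,.05),'white':(449,255,.062),'blackh':(545,281,.056),'black10':(627,299,.01),'red':(714,290,.025),
'bl_big':(205,156,.012),'bl_small':(191,234,.012),'bl_post':(181,285,.047),'wh_big':(333,174,.012),'wh_small':(337,251,.012),'wh_post':(339,304,.037)}
R={}
for k,(a,b,z) in T.items():
    p=ray(d,a/2.944+170,b/2.944+115,z);R[k]=p;print(k,p,'r',np.hypot(*p[:2]).round(3))
for t in('bl','wh'):
    v=R[t+'_small']-R[t+'_big'];print(t,np.linalg.norm(v),'y dir deg',np.degrees(np.arctan2(v[1],v[0])),'post',np.linalg.norm(R[t+'_post'][:2]-R[t+'_small'][:2]))
print(w['fov_y'],w['cx'],w['cy']);s=get_state();Rm=np.array(s['ee_rot']);P=np.array(w['pose'])
print(Rm.T@(P[:3,3]-s['ee_pos']),Rm.T@P[:3,:3])
E
```

```text
yellow [0.6409 0.2829 0.015 ] r 0.701
alu [0.6636 0.1914 0.02  ] r 0.691
brass [0.4552 0.3635 0.05  ] r 0.583
white [ 0.4296 -0.0631  0.062 ] r 0.434
blackh [ 0.4048 -0.1688  0.056 ] r 0.439
black10 [ 0.3916 -0.2683  0.01  ] r 0.475
red [ 0.4032 -0.3632  0.025 ] r 0.543
bl_big [0.5417 0.2165 0.012 ] r 0.583
bl_small [0.4513 0.2278 0.012 ] r 0.506
bl_post [0.39   0.2285 0.047 ] r 0.452
wh_big [0.5252 0.0698 0.012 ] r 0.53
wh_small [0.4367 0.062  0.012 ] r 0.441
wh_post [0.3748 0.056  0.037 ] r 0.379
bl 0.09105168503391123 y dir deg 172.9096597382039 post 0.06133217735086846
wh 0.08883832303834178 y dir deg -174.9823764856918 post 0.06222362130584161
71.6685874817192 317.3675788438091 202.0021634696416
[0.0817 0.0011 0.0311] [[ 0.0003 -0.9487 -0.3161]
 [ 1.      0.0007 -0.0011]
 [ 0.0012 -0.3161  0.9487]]
```

View pics/w0.png

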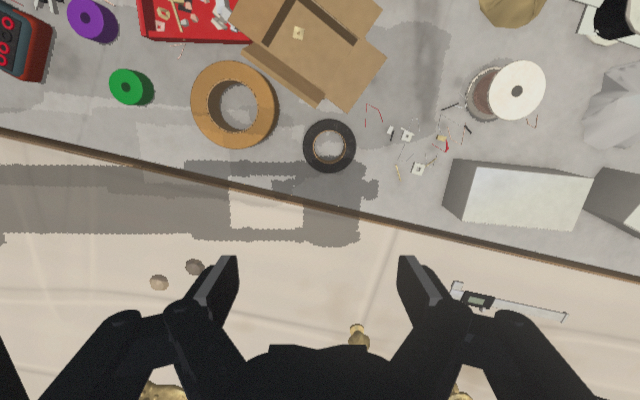

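The wrist view shows the bench from behind its edge, with green at (128,87) and purple at (92,18). The open fingers are at the bottom. Tray disc and post distances match the spec (90 and 62 mm). First I'll go above the red spacer.

Request:
step_arm(
  series=[
    [3, 3.65, -1.3, -1.7],
    [3, 3.65, -1.3, -1.7],
    [3, 3.65, -1.3, -1.7],
    [3, 3.65, -1.3, -1.7],
    [3, 3.65, -1.3, -1.7],
    [3, 3.65, -1.3, -1.7],
    [3, 3.65, -1.3, -1.7],
    [3.2, 3.65, -1.3, -1.7],
  ],
  claw=-1,
)

```text
time: 1.2
ee_pos: [0.4036, -0.3622, 0.3003]
ee_rot: [[1.0, 0.002, 0.0], [0.002, -1.0, -0.0], [0.0, 0.0, -1.0]]
ft_force: [0.7, -0.2, 0.6]
gripper_width: 0.0854
grasp_force: 0.0
```

```bash
cat >> h.py <<'E'
def yaw(s): R=np.array(s['ee_rot']);return np.degrees(np.arctan2(R[1,0],R[0,0]))
def blob(d,lo,hi,near,z,maxd=60):
    """largest-near HSV blob; centre of its convex hull ellipse -> world at height z"""
    m=cv2.inRange(cv2.cvtColor(d['frame'],cv2.COLOR_RGB2HSV),np.array(lo),np.array(hi))
    m=cv2.morphologyEx(m,cv2.MORPH_OPEN,np.ones((3,3)))
    cs=[c for c in cv2.findContours(m,cv2.RETR_EXTERNAL,cv2.CHAIN_APPROX_NONE)[0] if cv2.contourArea(c)>150]
    out=[]
    for c in cs:
        (u,v),(a,b),t=cv2.fitEllipse(c)
        if np.hypot(u-near[0],v-near[1])<maxd: out.append((u,v,a,b,cv2.contourArea(c)))
    return out
def rel(s,p):
    g=np.array(s['ee_pos'])[:2];return (np.array(p)[:2]-g)*100
E
python3 - <<'E'
from h import *
d=shot('wrist','w1');s=get_state();print(s['time'],s['ee_pos'],yaw(s))
n=proj(d,[.403,-.363,.025]);print(n)
for lo,hi in(((0,150,60),(8,255,255)),((172,150,60),(180,255,255))):
  for o in blob(d,lo,hi,n,.025,90):
    p=ray(d,o[0],o[1],.025);print(np.array(o),p,rel(s,p))
E
```

```text
1.25 [ 0.4057 -0.3581  0.2982] 0.1651636224598685
[317.3154 203.2337]
[ 318.474   201.9341   38.8396   40.0404 1216.    ] [ 0.4043 -0.3641  0.025 ] [-0.1467 -0.5958]
```

View pics/w1.png

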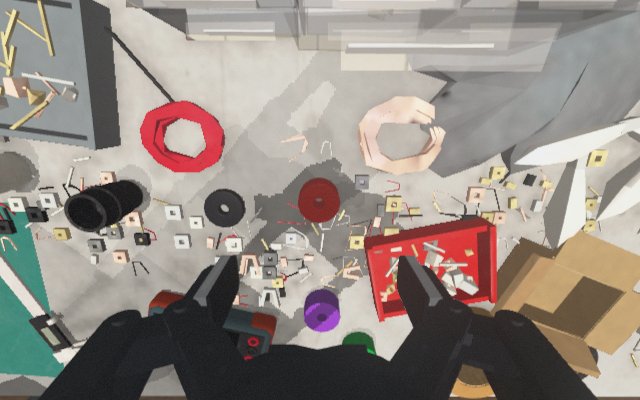

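The wrist view shows the red spacer at (318,201), the black 10 mm spacer at (224,208) and the black holder lying within view at (105,205). The measured point agrees with the top view within 1 mm, so I'll descend.

Request:
step_arm(
  series=[
    [0.1, 0, -4, 0],
    [0, 0, -4, 0],
    [0, 0, -3, 0],
    [0, 0, -1.5, 0],
    [0, 0, 0, 0],
  ],
  claw=-0.45,
)

```text
time: 1.88
ee_pos: [0.4035, -0.3633, 0.1747]
ee_rot: [[1.0, 0.003, -0.002], [0.003, -1.0, 0.002], [-0.002, -0.002, -1.0]]
ft_force: [0.5, 0.6, -0.8]
gripper_width: 0.0621
grasp_force: 0.0
```

Request:
step_arm(
  series=[
    [0, 0, 0, 0],
    [0, 0, 0, 0],
    [0, 0, 0, 0],
    [0, 0, 0, 0],
  ],
  claw=1,
)

```text
time: 2.38
ee_pos: [0.4048, -0.3644, 0.1776]
ee_rot: [[1.0, 0.003, 0.003], [0.003, -1.0, -0.003], [0.003, 0.003, -1.0]]
ft_force: [-0.4, 1.2, 6.0]
gripper_width: 0.0381
grasp_force: 60.7
```

Gripped. I'll lift and carry it towards the white tray, stopping short so I can look at the disc.

Request:
step_arm(
  series=[
    [0, 0, 4, 0],
    [0, 1, 5, 0],
    [0.5, 5, 2, 0],
    [0.5, 5.6, 0, 0],
    [0.5, 5.6, 0, 0],
    [0.5, 5.6, 0, 0],
    [0.5, 5.6, 0, 0],
    [0.5, 4, 0, 0],
  ],
)

```text
time: 3.38
ee_pos: [0.4335, -0.0374, 0.286]
ee_rot: [[1.0, 0.005, 0.001], [0.005, -1.0, 0.0], [0.001, -0.0, -1.0]]
ft_force: [0.5, -0.2, 0.3]
gripper_width: 0.038
grasp_force: 60.5
```

Request:
step_arm(
  series=[
    [0, 2, 0, 0],
    [0, 0, 0, 0],
    [0, 0, 0, 0],
  ],
)

```text
time: 3.75
ee_pos: [0.4339, -0.0199, 0.2858]
ee_rot: [[1.0, 0.004, 0.0], [0.004, -1.0, -0.0], [0.0, 0.0, -1.0]]
ft_force: [-0.4, -0.2, 0.2]
gripper_width: 0.0384
grasp_force: 60.5
```

Run:
```python
from h import *
d=shot('wrist','w2');s=get_state();print(s['time'],s['ee_pos'],yaw(s),s['gripper_width'])
for p in([.5252,.0698,.012],[.4367,.062,.012],[.3748,.056,.037]):print(proj(d,p))
```

```text
3.8 [ 0.4339 -0.0202  0.2857] 0.16357314895458866 0.03844511153462962
[207.472   97.3684]
[227.5811 199.8946]
[232.4251 273.3176]
```

View pics/w2.png

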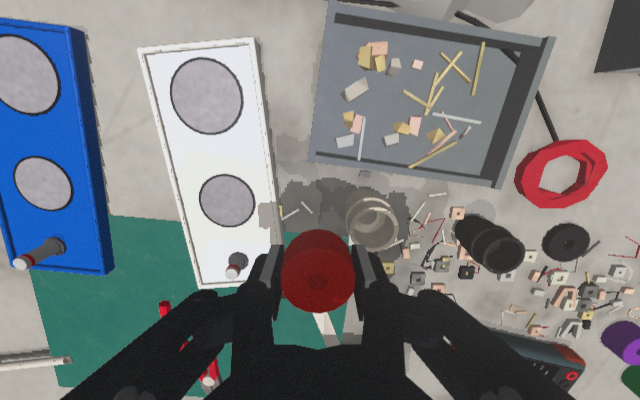

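The white tray's discs are at (207,96) and (227,201), its post top is at (233,272), and the blue discs are at (27,75) and (43,183). The held red spacer is at (318,270). I'll fit the disc ellipses now, plus the black and white holders.

Run:
```python
from h import *
d=cams.get_image('wrist');s=get_state()
g=cv2.cvtColor(d['frame'],cv2.COLOR_RGB2HSV);V=g[...,2];S=g[...,1]
print([ (g[v,u]).tolist() for u,v in((207,96),(227,201),(43,183),(170,60),(80,150))])
def disc(u,v):
    m=((abs(V.astype(int)-V[v-3:v+4,u-3:u+4].mean())<22)&(S<40)).astype(np.uint8)
    m=cv2.morphologyEx(m,cv2.MORPH_OPEN,np.ones((3,3)))
    n,l=cv2.connectedComponents(m,connectivity=4);c=cv2.findContours((l==l[v,u]).astype(np.uint8),0,cv2.CHAIN_APPROX_NONE)[0][0]
    e=cv2.fitEllipse(cv2.convexHull(c));p=ray(d,*e[0],.012);print(u,v,np.round(e[0],1),np.round(e[1],1),cv2.contourArea(c),p);return p
a=disc(207,96);b=disc(227,201);v=b-a;print(np.linalg.norm(v),np.degrees(np.arctan2(v[1],v[0])),'rel small',rel(s,b))
b=disc(43,183)
o=blob(d,(0,150,40),(8,255,255),(318,270),0,40);print(o)
Rr=np.array(s['ee_rot']);
for o in o: p=ray(d,o[0],o[1],s['ee_pos'][2]-.155+.003);print(p,rel(s,p))
```

```text
[[141, 10, 185], [150, 8, 168], [155, 9, 173], [111, 8, 237], [108, 216, 197]]
207 96 [205.6  95.8] [64.7 74.4] 3692.5 [0.5265 0.0708 0.012 ]
227 201 [226.2 200.5] [46.5 52.7] 1870.5 [0.4362 0.0631 0.012 ]
0.09056008709073132 -175.1131834066533 rel small [0.2249 8.3414]
43 183 [ 42.3 183.6] [43.4 60. ] 1989.0 [0.4518 0.2279 0.012 ]
[(320.1454162597656, 272.13677978515625, 67.75663757324219, 75.57575988769531, 3912.5)]
[ 0.4384 -0.0225  0.1338] [ 0.4398 -0.2223]
```

Request:
step_arm(
  series=[
    [0.1, 4.3, 0, 0],
    [0, 4, -2, 0],
    [0, 0, -4, 0],
    [0, 0, -2.5, 0],
    [0, 0, -0.8, 0],
    [0, 0, -0.4, 0],
    [0, 0, 0, 0],
  ],
)

```text
time: 4.72
ee_pos: [0.4359, 0.063, 0.1899]
ee_rot: [[1.0, 0.002, 0.002], [0.002, -1.0, 0.0], [0.002, -0.0, -1.0]]
ft_force: [0.5, 1.3, -1.2]
gripper_width: 0.0381
grasp_force: 60.6
```

Request:
step_arm(
  series=[
    [0, 0, -0.1, 0],
    [0, 0, 0, 0],
  ],
)

```text
time: 4.97
ee_pos: [0.4362, 0.0632, 0.1896]
ee_rot: [[1.0, 0.003, 0.003], [0.003, -1.0, -0.0], [0.003, 0.0, -1.0]]
ft_force: [-2.9, -1.1, 8.9]
gripper_width: 0.038
grasp_force: 61.5
```

It touches down with 9 N. I'll release it and move to the black holder.

Request:
step_arm(
  series=[
    [0, 0, 0, 0],
    [0, 0, 0, 0],
    [0, 0, 0, 0],
  ],
  claw=-0.4,
)

```text
time: 5.35
ee_pos: [0.435, 0.0634, 0.1877]
ee_rot: [[1.0, 0.003, 0.0], [0.003, -1.0, 0.0], [0.0, -0.0, -1.0]]
ft_force: [-0.4, 0.0, 0.3]
gripper_width: 0.0595
grasp_force: 0.0
```

Request:
step_arm(
  series=[
    [0, 0, 3, 0],
    [0, 0, 5, 0],
    [0, -5, 4, 0],
    [-0.6, -5, 1.2, 0],
    [-0.6, -5, 0, 0],
    [-0.6, -5, 0, 0],
    [-0.6, -3.2, 0, 0],
    [-0.6, 0, 0, 0],
  ],
)

```text
time: 6.35
ee_pos: [0.4047, -0.169, 0.3187]
ee_rot: [[1.0, -0.0, 0.0], [-0.0, -1.0, -0.0], [0.0, 0.0, -1.0]]
ft_force: [0.4, 1.2, 0.1]
gripper_width: 0.0596
grasp_force: 0.0
```

Request:
step_arm(
  series=[
    [0, 0, 0, 0],
    [0, 0, 0, 0],
  ],
)

```text
time: 6.6
ee_pos: [0.405, -0.1664, 0.3186]
ee_rot: [[1.0, 0.005, -0.0], [0.005, -1.0, 0.0], [-0.0, -0.0, -1.0]]
ft_force: [0.9, -0.2, 0.4]
gripper_width: 0.0599
grasp_force: 0.0
```

Run:
```python
from h import *
d=shot('wrist','w3');s=get_state();print(s['time'],s['ee_pos'],yaw(s),s['gripper_width'],proj(d,[.405,-.169,.056]),proj(d,[.405,-.169,0]))
t=cams.get_image('top')
a=cv2.resize(d['frame'][100:320,180:460],(560,440));b=cv2.resize(t['frame'][150:240,210:290],(240,270),interpolation=cv2.INTER_CUBIC)
o=np.zeros((440,800,3),np.uint8);o[:,:560]=a;o[:270,560:]=b;cv2.imwrite('pics/w3c.png',o[:,:,::-1])
```

```text
6.65 [ 0.4051 -0.1664  0.3186] 0.28020828451726765 0.05957920707633539 [319.4583 207.0964] [319.1551 189.7703]
```

View pics/w3c.png

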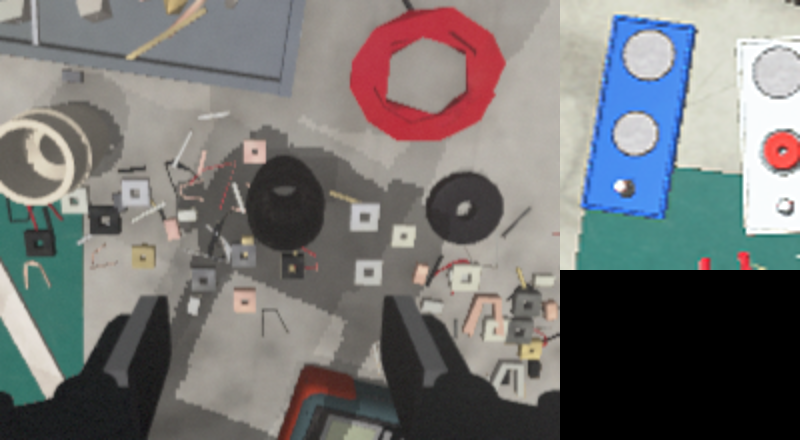

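The black holder stands at full-frame pixel (323,201). It is widest low down and has a narrower neck. The red spacer sits centrally on the white tray's small disc.

Run:
```python
from h import *
d=cams.get_image('wrist');s=get_state();print(s['ee_pos'])
g=cv2.cvtColor(d['frame'],cv2.COLOR_RGB2HSV)[...,2]
print(g[175:230:5,323],g[200,295:350:5])
m=(g<52).astype(np.uint8)
m=cv2.morphologyEx(m,cv2.MORPH_OPEN,np.ones((7,7)));n,l,st,ce=cv2.connectedComponentsWithStats(m)
i=l[215,323];x,y,w,h,a=st[i];print(x,y,w,h,a)
for z in(0,.01,.02,.03,.056):print(z,'L',ray(d,x,200,z)[1],'R',ray(d,x+w,200,z)[1],'far',ray(d,x+w/2,y,z)[0],'near',ray(d,x+w/2,y+h,z)[0])
```

```text
[ 0.4052 -0.1665  0.3187]
[96 42 47 42 89 45 39 45 42 41 57] [ 83 175  43  49  49  43  39  45  46  44  88]
304 179 37 46 1258
0 L -0.1526296192307745 R -0.19305853061360845 far 0.417138615965335 near 0.36398940296860427
0.01 L -0.15313052165908367 R -0.1921546904150026 far 0.4195728798657066 near 0.36827038899256964
0.02 L -0.15363142408739283 R -0.19125085021639676 far 0.42200714376607823 near 0.37255137501653507
0.03 L -0.154132326515702 R -0.19034701001779092 far 0.42444140766644983 near 0.37683236104050044
0.056 L -0.1554346728293058 R -0.18799702550141573 far 0.430770493807416 near 0.3879629247028105
```

Request:
step_arm(
  series=[
    [-0.3, -0.3, -4, 0],
    [0, 0, -5, 0],
    [0, 0, -3.5, 0],
    [0, 0, -1.5, 0],
    [0, 0, 0, 0],
  ],
)

```text
time: 7.38
ee_pos: [0.4019, -0.17, 0.1782]
ee_rot: [[1.0, 0.004, -0.002], [0.004, -1.0, 0.001], [-0.002, -0.001, -1.0]]
ft_force: [0.4, -0.0, 0.4]
gripper_width: 0.0595
grasp_force: 0.0
```

Request:
step_arm(
  series=[
    [0, 0, 0, 0],
    [0, 0, 0, 0],
    [0, 0, 0, 0],
    [0, 0, 0, 0],
  ],
  claw=1,
)

```text
time: 7.88
ee_pos: [0.4031, -0.1708, 0.1805]
ee_rot: [[1.0, 0.003, 0.003], [0.003, -1.0, -0.001], [0.003, 0.001, -1.0]]
ft_force: [-0.2, 1.9, 7.4]
gripper_width: 0.0349
grasp_force: 59.7
```

Request:
step_arm(
  series=[
    [0, 0, 4, 0],
    [0, 1, 5, 0],
    [1.5, 5, 1.5, -1],
    [2, 5.5, 0, -1],
    [2, 5.5, 0, -1],
    [2, 5.5, 0, -1],
    [2, 5.5, 0, -1],
    [2, 5.5, 0, -1],
  ],
)

```text
time: 8.88
ee_pos: [0.5174, 0.1666, 0.2845]
ee_rot: [[0.995, -0.101, 0.002], [-0.101, -0.995, 0.0], [0.002, -0.0, -1.0]]
ft_force: [1.2, -0.9, 0.5]
gripper_width: 0.0345
grasp_force: 59.8
```

Request:
step_arm(
  series=[
    [2, 5, -1, -1],
    [0.4, 0.4, -3, 0],
    [0, 0, -3, 0],
    [0, 0, -1, 0],
    [0, 0, 0, 0],
  ],
)

```text
time: 9.5
ee_pos: [0.5407, 0.2184, 0.2035]
ee_rot: [[0.993, -0.119, -0.001], [-0.119, -0.993, -0.0], [-0.001, 0.001, -1.0]]
ft_force: [-0.8, 0.6, -0.0]
gripper_width: 0.0346
grasp_force: 59.9
```

Run:
```python
from h import *
d=shot('wrist','w4');s=get_state();print(s['time'],s['ee_pos'],yaw(s),s['gripper_width'],proj(d,[.541,.217,.012]))
```

```text
9.55 [0.5413 0.2185 0.2045] -6.82373746910085 0.03477811976938042 [318.055  243.1776]
```

View pics/w4.png

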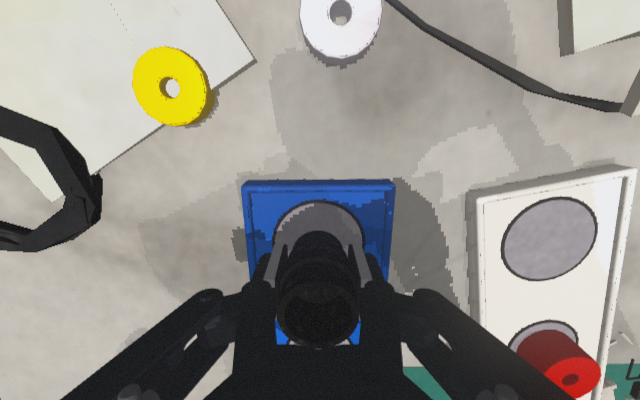

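The blue large disc spans columns 272–362 and the holder is centred on it at column 318. The yellow spacer is at (171,87) on a sheet of paper and the aluminium one at (340,12). Lowering.

Request:
step_arm(
  series=[
    [0, 0, -0.8, 0],
    [0, 0, -0.4, 0],
    [0, 0, -0.2, 0],
    [0, 0, 0, 0],
  ],
)

```text
time: 10.05
ee_pos: [0.5418, 0.2187, 0.1926]
ee_rot: [[0.993, -0.119, 0.002], [-0.119, -0.993, 0.0], [0.002, -0.0, -1.0]]
ft_force: [-4.8, -3.5, 13.9]
gripper_width: 0.0348
grasp_force: 60.8
```

Request:
step_arm(
  series=[
    [0, 0, 0, 0],
    [0, 0, 0, 0],
    [0, 0, 0, 0],
  ],
  claw=-0.4,
)

```text
time: 10.42
ee_pos: [0.5408, 0.2186, 0.1894]
ee_rot: [[0.993, -0.119, -0.001], [-0.119, -0.993, -0.0], [-0.0, 0.0, -1.0]]
ft_force: [0.1, 0.7, -0.8]
gripper_width: 0.0599
grasp_force: 0.0
```

Request:
step_arm(
  series=[
    [0, 0, 3, 0],
    [0, 0, 5, 0],
    [0, 0, 5, 0.9],
    [2, -0.5, 0, 0.9],
    [3, -1, 0, 0.9],
    [2, -0.5, 0, 0.9],
    [0, 0, 0, 0.9],
    [0, 0, 0, 0.9],
  ],
)

```text
time: 11.42
ee_pos: [0.6104, 0.1986, 0.3183]
ee_rot: [[1.0, -0.024, -0.003], [-0.024, -1.0, -0.0], [-0.003, 0.001, -1.0]]
ft_force: [-1.0, -0.2, -0.2]
gripper_width: 0.0597
grasp_force: 0.0
```

Run:
```python
from h import *
d=shot('wrist','w5');s=get_state();print(s['time'],s['ee_pos'],yaw(s))
n=proj(d,[.6636,.1914,.02]);y=proj(d,[.6409,.2829,.015]);print(n,y)
g=cv2.cvtColor(d['frame'],cv2.COLOR_RGB2HSV)
u,v=(n+[13,0]).astype(int);print(g[v,u])
for lo,hi,q,z in(((20,150,80),(35,255,255),y,.015),((0,0,195),(180,25,255),n,.02)):
  for o in blob(d,lo,hi,q,z,50):p=ray(d,o[0],o[1],z);print(np.array(o),p)
```

```text
11.475 [0.6102 0.1987 0.3186] -1.3215910467935361
[322.6081 140.6474] [230.786  165.5785]
[150   2 237]
[ 229.7299  163.3163   36.6611   40.1098 1152.    ] [0.6432 0.2837 0.015 ]
[ 322.0597  139.3246   39.6555   40.4545 1257.5   ] [0.6648 0.1919 0.02  ]
```

View pics/w5.png

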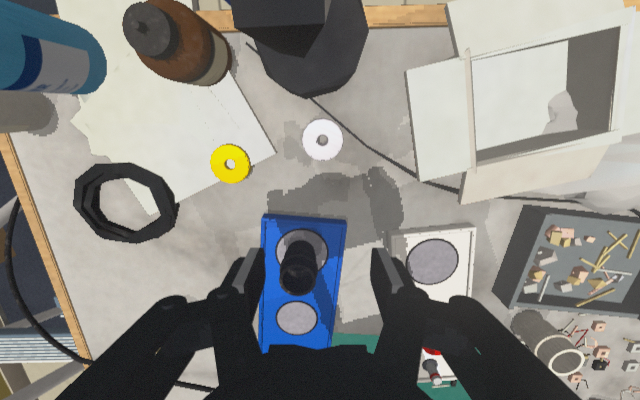

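The yellow spacer is at (230,163), the aluminium one at (322,139), and the black holder stands centred on its blue disc. A black pen pot stands close behind the aluminium spacer, with its lower edge near (312,97). I'll check that clearance first.

Run:
```python
from h import *
d=cams.get_image('wrist');t=cams.get_image('top')
def edge(d,u,v0,v1):
    c=d['frame'][:,:,:].max(2)[v0:v1,u].astype(int);k=np.where(c<70)[0];return v0+k.max() if len(k) else None
for u in(285,300,312,325,340):
    v=edge(d,u,40,112);print('w',u,v,[ray(d,u,v,z)[:2] for z in(0,.08)])
for u in(243,246,248,251,254):
    v=edge(t,u,95,126);print('t',u,v,ray(t,u,v,0)[:2] if v else '')
```

```text
w 285 88 [array([0.7119, 0.2266]), array([0.7064, 0.2181])]
w 300 95 [array([0.7053, 0.2125]), array([0.7016, 0.2079])]
w 312 96 [array([0.7042, 0.2009]), array([0.7008, 0.1995])]
w 325 93 [array([0.7066, 0.1882]), array([0.7026, 0.1903])]
w 340 87 [array([0.7116, 0.1737]), array([0.7062, 0.1799])]
t 243 117 [0.7238 0.2164]
t 246 121 [0.7099 0.2053]
t 248 122 [0.7066 0.1983]
t 251 121 [0.7105 0.1881]
t 254 123 [0.7037 0.1775]
```

The pot edge is at x≈0.705, so I'll grip 7 mm short of the spacer's centre with the fingers only 51 mm apart.

Request:
step_arm(
  series=[
    [2.6, -0.3, -2, -2.5],
    [2, -0.3, -4, -2],
    [0, 0, -4, 0],
    [0, 0, -2, 0],
    [0, 0, 0, 0],
  ],
  claw=-0.2,
)

```text
time: 12.2
ee_pos: [0.6556, 0.1927, 0.1978]
ee_rot: [[0.995, -0.102, -0.004], [-0.102, -0.995, -0.001], [-0.004, 0.001, -1.0]]
ft_force: [-0.8, -0.1, -0.4]
gripper_width: 0.0512
grasp_force: 0.0
```

Run:
```python
from h import *
d=shot('wrist','w6');s=get_state();print(s['time'],s['ee_pos'],yaw(s),s['gripper_width'],proj(d,[.6645,.1918,.02]))
```

```text
12.25 [0.6566 0.1929 0.1998] -5.881028852278483 0.05093779744199638 [315.4811 240.0045]
```

View pics/w6.png

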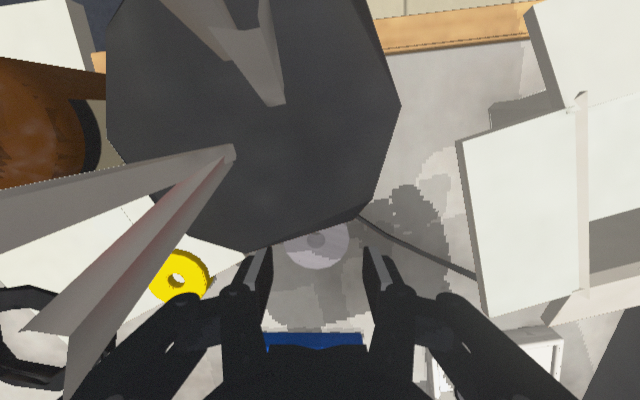

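The aluminium spacer is at (318,245), between the fingers at columns 268 and 367. The pot is ahead and the cable is clear of the right finger. No force so far, so I'll go down gently.

Request:
step_arm(
  series=[
    [0, 0, -0.8, 0],
    [0, 0, -0.8, 0],
    [0, 0, -0.7, 0],
    [0, 0, 0, 0],
  ],
)

```text
time: 12.75
ee_pos: [0.6565, 0.1925, 0.1758]
ee_rot: [[0.995, -0.103, -0.002], [-0.103, -0.995, -0.0], [-0.002, 0.001, -1.0]]
ft_force: [-0.4, 0.8, 0.7]
gripper_width: 0.0513
grasp_force: 0.0
```

Request:
step_arm(
  series=[
    [0, 0, 0, 0],
    [0, 0, 0, 0],
    [0, 0, 0, 0],
    [0, 0, 0, 0],
  ],
  claw=1,
)

```text
time: 13.25
ee_pos: [0.6571, 0.1927, 0.177]
ee_rot: [[0.995, -0.103, 0.0], [-0.103, -0.995, 0.0], [0.0, -0.0, -1.0]]
ft_force: [-0.1, 0.2, 1.7]
gripper_width: 0.0371
grasp_force: 60.2
```

Request:
step_arm(
  series=[
    [0, 0, 2, 0],
    [-0.5, 0, 4, 0],
    [-2, 0, 5, 0],
    [-4, 0.7, 0.2, 0],
    [-5, 1, 0, 0],
    [-5, 1, 0, 0],
    [-3.8, 0.9, 0, 0],
    [-0.9, 0, 0, 0],
  ],
)

```text
time: 14.25
ee_pos: [0.4429, 0.229, 0.2897]
ee_rot: [[0.995, -0.101, 0.0], [-0.101, -0.995, 0.0], [0.0, -0.0, -1.0]]
ft_force: [0.3, -0.2, -0.5]
gripper_width: 0.0377
grasp_force: 60.0
```

Request:
step_arm(
  series=[
    [0, 0, 0, 0],
    [0, 0, 0, 0],
  ],
)

```text
time: 14.5
ee_pos: [0.4463, 0.2287, 0.2896]
ee_rot: [[0.995, -0.103, 0.002], [-0.103, -0.995, 0.001], [0.002, -0.001, -1.0]]
ft_force: [0.6, -0.7, -0.7]
gripper_width: 0.0373
grasp_force: 60.0
```

Run:
```python
from h import *
d=shot('wrist','w7');s=get_state();print(s['time'],s['ee_pos'],yaw(s),s['gripper_width'])
e=np.array(s['ee_pos']);print(proj(d,e+[.007*.995,-.0007,-.158]),proj(d,[.4515,.2278,.012]))
cv2.imwrite('pics/w7c.png',cv2.resize(d['frame'][150:350,200:440],(720,600))[:,:,::-1])
```

```text
14.55 [0.4463 0.2286 0.2893] -5.9506217523621165 0.037284779191050235
[316.1352 261.7592] [317.1969 197.0549]
```

View pics/w7c.png

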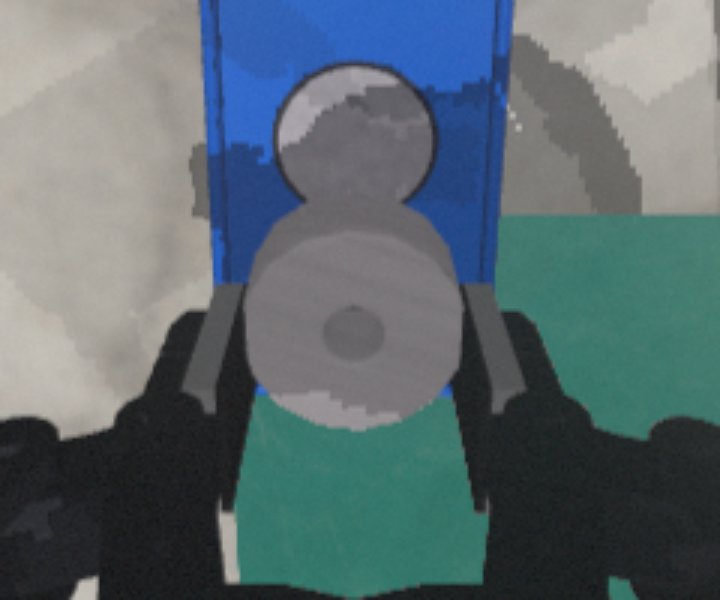

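The held aluminium spacer's hole is at crop (353,333), within 1 mm of where I expected it. The blue small disc's centre is at crop (356,138). Lowering straight down.

Request:
step_arm(
  series=[
    [0, 0, -4, 0],
    [0, 0, -3.5, 0],
    [0, 0, -1.5, 0],
    [0, 0, -0.6, 0],
    [0, 0, -0.3, 0],
    [0, 0, -0.2, 0],
    [0, 0, 0, 0],
  ],
)

```text
time: 15.42
ee_pos: [0.4457, 0.229, 0.1889]
ee_rot: [[0.995, -0.103, 0.002], [-0.103, -0.995, 0.001], [0.002, -0.001, -1.0]]
ft_force: [-0.1, 0.2, 2.0]
gripper_width: 0.0376
grasp_force: 60.2
```

Request:
step_arm(
  series=[
    [0, 0, 0, 0],
    [0, 0, 0, 0],
    [0, 0, 0, 0],
  ],
  claw=-0.4,
)

```text
time: 15.8
ee_pos: [0.4449, 0.2287, 0.1878]
ee_rot: [[0.995, -0.103, 0.0], [-0.103, -0.995, -0.0], [0.0, 0.0, -1.0]]
ft_force: [-0.3, 0.2, -0.1]
gripper_width: 0.0598
grasp_force: 0.0
```

Request:
step_arm(
  series=[
    [0, 0, 3, 0],
    [0, 0, 5, 0],
    [2, 0.5, 4, 0],
    [5, 1.5, 0, 0],
    [5, 1.5, 0, 0],
    [5, 1.5, 0, 0],
    [2.7, 0.5, 0, 0],
    [0, 0, 0, 0],
  ],
)

```text
time: 16.8
ee_pos: [0.6434, 0.2838, 0.307]
ee_rot: [[0.995, -0.103, -0.0], [-0.103, -0.995, -0.0], [-0.0, 0.0, -1.0]]
ft_force: [-0.7, -0.7, -0.2]
gripper_width: 0.0597
grasp_force: 0.0
```

Run:
```python
from h import *
d=cams.get_image('wrist');s=get_state();print(s['time'],s['ee_pos'],yaw(s),s['gripper_width'])
for o in blob(d,(20,150,80),(35,255,255),proj(d,[.642,.283,.015]),.015,50):p=ray(d,o[0],o[1],.015);print(np.array(o),p,rel(s,p))
```

```text
16.85 [0.6421 0.2836 0.3069] -5.92409714482266 0.05957957569342249
[ 315.9153  196.8819   36.7782   37.9793 1094.5   ] [0.6438 0.2845 0.015 ] [0.1689 0.0867]
```

Request:
step_arm(
  series=[
    [0.1, 0, -4, 0],
    [0, 0, -5, 0],
    [0, 0, -3, 0],
    [0, 0, -1.1, 0],
    [0, 0, -0.4, 0],
    [0, 0, 0, 0],
  ],
  claw=-0.25,
)

```text
time: 17.6
ee_pos: [0.6434, 0.284, 0.1743]
ee_rot: [[0.995, -0.103, 0.002], [-0.103, -0.995, 0.001], [0.002, -0.001, -1.0]]
ft_force: [-0.4, -0.1, 1.0]
gripper_width: 0.0536
grasp_force: 0.0
```

Request:
step_arm(
  series=[
    [0, 0, 0, 0],
    [0, 0, 0, 0],
    [0, 0, 0, 0],
    [0, 0, 0, 0],
  ],
  claw=1,
)

```text
time: 18.1
ee_pos: [0.6441, 0.2841, 0.1753]
ee_rot: [[0.995, -0.103, 0.003], [-0.103, -0.995, 0.001], [0.003, -0.002, -1.0]]
ft_force: [-0.9, -0.3, 6.8]
gripper_width: 0.0376
grasp_force: 60.2
```

Request:
step_arm(
  series=[
    [0, 0, 3, 0],
    [0, 0, 5, 0],
    [-2, 0.5, 4.6, 0],
    [-5, 0.5, 0, 0],
    [-5, 0.5, 0, 0],
    [-5, 0.5, 0, 0],
    [-2.2, 0.2, 0, 0],
    [0, 0, 0, 0],
  ],
)

```text
time: 19.1
ee_pos: [0.4501, 0.3059, 0.2991]
ee_rot: [[0.995, -0.101, 0.001], [-0.101, -0.995, 0.0], [0.001, -0.0, -1.0]]
ft_force: [-0.0, 1.4, -0.2]
gripper_width: 0.0372
grasp_force: 60.2
```

Request:
step_arm(
  series=[
    [0, 0, 0, 0],
    [0, 0, 0, 0],
  ],
)

```text
time: 19.35
ee_pos: [0.4524, 0.3057, 0.299]
ee_rot: [[0.995, -0.104, 0.001], [-0.104, -0.995, 0.0], [0.001, -0.001, -1.0]]
ft_force: [-0.7, -0.3, -0.3]
gripper_width: 0.0374
grasp_force: 60.2
```

Run:
```python
from h import *
d=shot('wrist','w8');s=get_state();e=np.array(s['ee_pos']);print(s['time'],e,yaw(s),s['gripper_width'])
print('alu exp',proj(d,[.4515,.2278,.032]),'held exp',proj(d,e+[0,0,-.159]))
cv2.imwrite('pics/w8c.png',cv2.resize(d['frame'][100:350,200:500],(720,600),interpolation=cv2.INTER_CUBIC)[:,:,::-1])
```

```text
19.4 [0.4522 0.3056 0.2988] -5.96085085131453 0.037650294955014554
alu exp [403.4386 198.2288] held exp [316.1145 272.4312]
```

View pics/w8c.png

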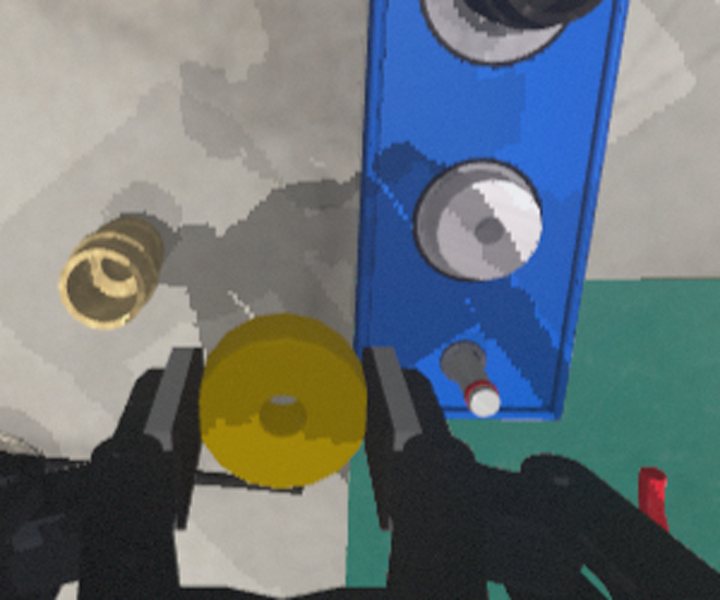

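The aluminium spacer sits squarely on the blue disc, with its hole at crop (490,231). The held yellow spacer's hole is at crop (283,416), the brass holder stands at crop (105,280) and the blue post is at (484,402). The shift needed for a square stack is about +0.1 cm in x and −7.75 cm in y.

Request:
step_arm(
  series=[
    [0.1, -4, 0, 0],
    [0, -3.75, -1, 0],
    [0, 0, -3, 0],
    [0, 0, -3, 0],
    [0, 0, -1.3, 0],
    [0, 0, -0.7, 0],
    [0, 0, 0, 0],
  ],
)

```text
time: 20.27
ee_pos: [0.4524, 0.2283, 0.2089]
ee_rot: [[0.995, -0.103, 0.0], [-0.103, -0.995, 0.0], [0.0, -0.0, -1.0]]
ft_force: [-0.5, -0.6, -0.2]
gripper_width: 0.0371
grasp_force: 60.3
```

Request:
step_arm(
  series=[
    [0, 0, -0.25, 0],
    [0, 0, -0.2, 0],
    [0, 0, 0, 0],
  ],
)

```text
time: 20.65
ee_pos: [0.4529, 0.2287, 0.2072]
ee_rot: [[0.995, -0.102, 0.002], [-0.102, -0.995, 0.001], [0.002, -0.001, -1.0]]
ft_force: [-5.8, -3.0, 14.6]
gripper_width: 0.0375
grasp_force: 61.7
```

Request:
step_arm(
  series=[
    [0, 0, 0, 0],
    [0, 0, 0, 0],
    [0, 0, 0, 0],
  ],
  claw=-0.4,
)

```text
time: 21.02
ee_pos: [0.4519, 0.2282, 0.2042]
ee_rot: [[0.995, -0.103, -0.0], [-0.103, -0.995, 0.0], [-0.0, -0.0, -1.0]]
ft_force: [-0.3, -0.2, 0.5]
gripper_width: 0.0596
grasp_force: 0.0
```

Request:
step_arm(
  series=[
    [0, 0, 3, 0],
    [0, 0, 4, 0],
    [0, 4, 3.5, 0],
    [0.1, 5, 0, 0],
    [0.1, 4.3, 0, 0],
    [0, 0, 0, 0],
    [0, 0, 0, 0],
  ],
)

```text
time: 21.9
ee_pos: [0.4536, 0.3609, 0.3085]
ee_rot: [[0.995, -0.102, -0.001], [-0.102, -0.995, -0.001], [-0.001, 0.001, -1.0]]
ft_force: [0.6, 0.0, 0.2]
gripper_width: 0.0598
grasp_force: 0.0
```

Run:
```python
from h import *
d=shot('wrist','w9');s=get_state();e=np.array(s['ee_pos']);print(s['time'],e,yaw(s),s['gripper_width'])
print(proj(d,[.4552,.3635,.05]),proj(d,[.4552,.3635,0]),proj(d,[.453,.2275,.047]))
a=cv2.resize(d['frame'][110:310,210:480],(675,500),interpolation=cv2.INTER_CUBIC)
cv2.imwrite('pics/w9c.png',a[:,:,::-1])
```

```text
21.95 [0.4537 0.3604 0.3085] -5.912851386268829 0.05966109123669956
[312.8927 207.0479] [313.5995 191.0027] [468.8644 193.2111]
```

View pics/w9c.png

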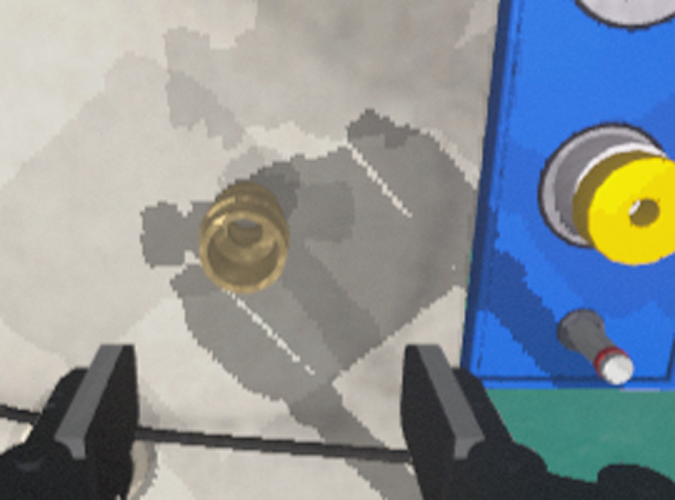

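Yellow sits squarely on the aluminium spacer: its hole at crop (645,211) is within 1 mm of where I expected it. The brass holder's top ring is centred at crop (244,247), which gives (0.454, 0.368), 4 mm from the top view's estimate. Grasping it.

Request:
step_arm(
  series=[
    [0, 0.7, -3.5, 0],
    [0, 0, -5, 0],
    [0, 0, -3, 0],
    [0, 0, -1, 0],
    [0, 0, 0, 0],
  ],
)

```text
time: 22.58
ee_pos: [0.4541, 0.3674, 0.184]
ee_rot: [[0.995, -0.104, -0.001], [-0.104, -0.995, -0.001], [-0.001, 0.001, -1.0]]
ft_force: [-0.2, 0.6, 0.2]
gripper_width: 0.0595
grasp_force: 0.0
```

Request:
step_arm(
  series=[
    [0, 0, 0, 0],
    [0, 0, 0, 0],
    [0, 0, 0, 0],
    [0, 0, 0, 0],
  ],
  claw=1,
)

```text
time: 23.08
ee_pos: [0.4549, 0.3688, 0.1863]
ee_rot: [[0.995, -0.103, 0.003], [-0.103, -0.995, 0.002], [0.003, -0.002, -1.0]]
ft_force: [1.2, -1.5, 6.2]
gripper_width: 0.0307
grasp_force: 59.7
```

Request:
step_arm(
  series=[
    [0, 0, 4, 0],
    [0, 0, 5, 0],
    [1.2, -4, 1.5, 1.5],
    [1.2, -5.5, 0, 1.5],
    [1.2, -5.5, 0, 1.5],
    [1.2, -5.5, 0, 1.5],
    [1.2, -5.5, 0, 1.5],
    [1.2, -3.7, 0, 1.5],
  ],
)

```text
time: 24.08
ee_pos: [0.526, 0.069, 0.2898]
ee_rot: [[0.999, 0.054, 0.001], [0.054, -0.999, -0.0], [0.001, 0.0, -1.0]]
ft_force: [0.9, -0.1, 0.3]
gripper_width: 0.0307
grasp_force: 59.6
```

Request:
step_arm(
  series=[
    [0, 0, -3, 0],
    [0, 0, -3, 0],
    [0, 0, -1.5, 0],
    [0, 0, 0, 0],
  ],
)

```text
time: 24.58
ee_pos: [0.5253, 0.0713, 0.2133]
ee_rot: [[0.999, 0.054, -0.002], [0.054, -0.999, -0.0], [-0.002, 0.0, -1.0]]
ft_force: [-0.9, -0.2, 0.6]
gripper_width: 0.0308
grasp_force: 59.7
```

Run:
```python
from h import *
d=shot('wrist','w10');s=get_state();e=np.array(s['ee_pos']);print(s['time'],e,yaw(s),s['gripper_width'])
g=cv2.cvtColor(d['frame'],cv2.COLOR_RGB2HSV)
for v in(215,222,230,238):print(v,g[v,230:410:6,2])
print(proj(d,[.526,.0705,.012]),proj(d,[.526+.03,.0705,.012]),proj(d,[.526,.0705-.03,.012]),proj(d,e+[0,0,-.1355]))
```

```text
24.625 [0.526  0.0714 0.2144] 3.1203358487029114 0.03104973270675421
215 [210 209 205 237 193 155 155 156 136 166 106 105 106 106 106 109 110 106
 105 117 116 154 174 228 243 194 206 127 195 127]
222 [211 213 208 243 148 154 154 153  69  99 105 104 106 104 107 103 104 108
 107 107 118  79 155 153 152 142 149 122 127 124]
230 [211 136 137 225 153 192 192 150 114 103 103 101 104 102 104  99 105 102
 102 104 101 106 154 153 152 143 135 121 122 120]
238 [204 203 139 142 168 192 189 183 121 119 121 100  99  98 100 101 112  99
 104 102 100 101 154 150 153 147 117 117 114 118]
[317.2262 235.7161] [319.7734 193.269 ] [361.4201 237.9312] [314.9682 300.4706]
```

View pics/w10.png

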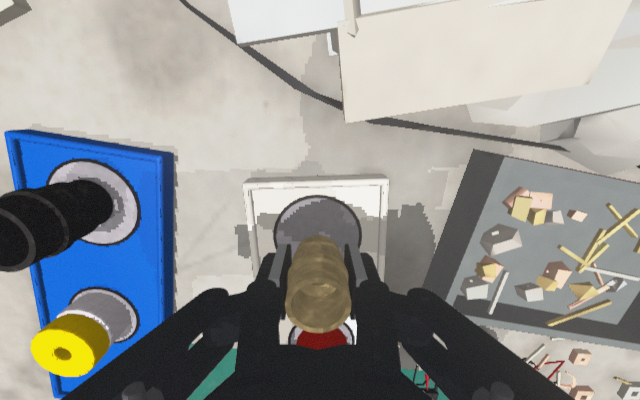

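The brass holder is centred over the white tray's large disc, which spans columns 275–361 with its top edge at row 195. The blue kit looks right. Lowering and releasing.

Request:
step_arm(
  series=[
    [0, 0, -1, 0],
    [0, 0, -0.5, 0],
    [0, 0, -0.3, 0],
    [0, 0, -0.15, 0],
    [0, 0, 0, 0],
  ],
)

```text
time: 25.25
ee_pos: [0.5267, 0.0714, 0.1982]
ee_rot: [[0.999, 0.054, 0.0], [0.054, -0.999, 0.0], [0.0, -0.0, -1.0]]
ft_force: [-9.9, -1.4, 23.9]
gripper_width: 0.0304
grasp_force: 62.1
```

Request:
step_arm(
  series=[
    [0, 0, 0, 0],
    [0, 0, 0, 0],
    [0, 0, 0, 0],
  ],
  claw=-0.4,
)

```text
time: 25.62
ee_pos: [0.5258, 0.0712, 0.1943]
ee_rot: [[0.999, 0.054, -0.001], [0.054, -0.999, -0.0], [-0.001, 0.0, -1.0]]
ft_force: [0.1, -0.2, 0.5]
gripper_width: 0.0598
grasp_force: 0.0
```

Request:
step_arm(
  series=[
    [0, 0, 3, 0],
    [0, 0, 5, 0],
    [0, -3, 5, 0],
    [0, -6, 0, 0],
    [0, -6, 0, 0],
    [0, -6, 0, 0],
    [0, -6, 0, 0],
    [0, 0, 0, 0],
  ],
)

```text
time: 26.62
ee_pos: [0.5257, -0.2026, 0.3244]
ee_rot: [[0.999, 0.049, -0.0], [0.049, -0.999, -0.001], [-0.0, 0.001, -1.0]]
ft_force: [0.3, 0.8, 1.0]
gripper_width: 0.0597
grasp_force: 0.0
```

Run:
```python
from h import *
d=cams.get_image('top');print(get_state()['time'])
for k,p in dict(yel=[.4515,.2278,.047],blh=[.541,.217,.068],red=[.4363,.0627,.037],brass=[.526,.0705,.062]).items():print(k,(proj(d,p)-[200,130])*5)
cv2.imwrite('pics/end.png',cv2.resize(d['frame'][130:240,200:350],(750,550),interpolation=cv2.INTER_CUBIC)[:,:,::-1])
```

```text
26.675
yel [163.5948 314.4771]
blh [181.1634 172.2441]
red [418.8979 347.0749]
brass [409.3799 203.9785]
```

View pics/end.png

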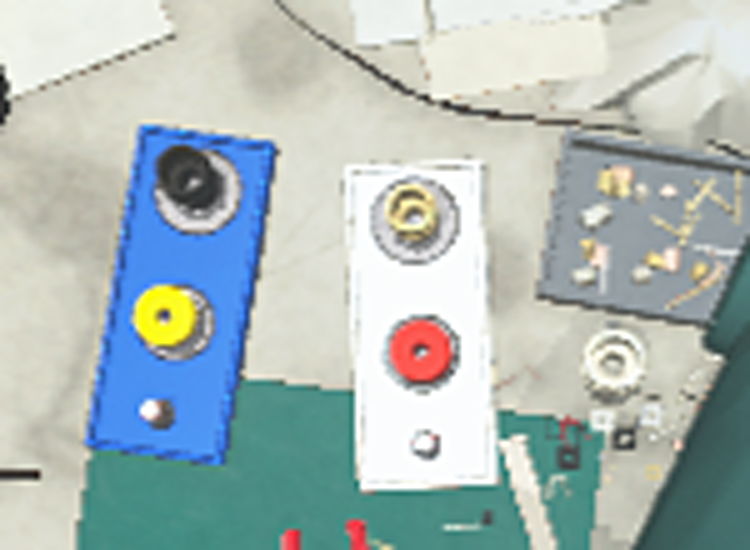

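All four placings agree with their expected pixels: yellow (164,315), black (190,178), red (421,350) and brass (413,208). Everything is upright and the gripper is clear. Handing in.

```bash
python3 -c "
from cell import order
print(order.finish_job())"
```

```text
the job is handed in; nothing more can be done
None
```

Both kits are made up and handed in at about 27 s: the blue tray has the black holder and the 20 + 15 mm spacers, the white tray has the brass holder and the red 25 mm spacer, and I left the white holder and the black 10 mm spacer in place.

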